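# Put the swapped coffee tools and the spice jar back in their own places

## Robot

A 6-joint arm with a two-finger parallel gripper is mounted at the origin on the work surface. World frame = base frame: x ahead of the robot, y to its left, z up, the work surface at z = 0. Lengths are in m, angles in degrees, forces in N, time in s.
With the tool pointing down it reaches from about 0.325 to 0.85 m from the base axis. Payload 4.4 kg.
Tool frame: the origin (TCP) lies midway between the tips of the shut fingers; the grasp point (between the pads) lies 19 mm behind it (pinch_z is the z of the grasp point in the tool frame, in m); z points along the fingers, y is the line along which they close (so a half turn about z gives the same grasp; the last joint's range is limited). The gripper opens to 94 mm and grips with 3 to 60 N. Pads are 16 mm wide; open, the fingers measure 119 mm over their backs; the gripper's body (75 mm by 177 mm) begins 78 mm behind the grasp point.
Start: joints at [-84.425, 11.837, 88.321, -0, 79.842, -8.623], TCP at [0.141, -0.557, 0.176] pointing down, gripper open.
Joint ranges: [-156.59, 156.59], [-49.26, 127.26], [12.9, 141.05], [-63.56, 243.56], [4.71, 150.69], [-161.64, 161.64]. Speed limits (degrees/s): [159.86, 159.86, 180, 180, 180, 180].

## Interface

Orientations are given as [roll, pitch, yaw] about the fixed x, y, z axes, in that order (R = Rz(yaw) Ry(pitch) Rx(roll)).
In Python, from bench import read_state, capture, get_calibration, hand_in, pinch_z gives the robot as it stands.
- The arm moves only by the tool apply_moves, never from a script. Its argument "motion" is a list of rows, each a list of 6 numbers: the shift along the tool's x, y, z in m, then the turn, a rotation vector about the tool's x, y, z in rad. In form: [[dx, dy, dz, wx, wy, wz], ...]. A call has 1 to 8 rows; each row is the pose to reach, as a shift and turn from the pose commanded when the call began, along the tool's axes at that moment; what a row does not reach only later rows make up. A row lasts 1/8 s, in which the tool goes at most 62.5 mm and 10.7 degrees, less where a joint would pass 70% of its speed; a pose out of reach is approached as far as the arm can. A call with a gripper value outside its range is refused whole. "gripper" is the gripper's target within -1 to 1 (shut at 1, half-way at 0, fully open at -1), set as the call begins (left out, the last holds). The fingers move at their own pace and stop on an object; "newtons" is the grip in N (left out, the last holds). Time passes only in rows, so rows that repeat a pose let the fingers close. It gives the time, the measured TCP pose, the force, the opening and the grip force at its end, in the units of the state.
- read_state(): the state, without advancing time (a new reading comes with each control period).
- capture(name): name is "scene" or "top" or "wrist"; returns the picture (400x640x3 uint8, red, green, blue); there is no depth.
- get_calibration(name): a dict with "vfov" (degrees; the focal length in pixels is half the picture's height over the tangent of half this angle, whatever the lens; pixels are square), "cx", "cy" (the principal point, pixels), "eye" and "orientation" of the camera in the world. Camera axes: x right, y up, looking along -z (the intrinsics and any distortion apply to the point x, -y, -z); pixel columns grow to the right and rows downward; lengths in m; the calibration is good to about 2 mm. A picture is of the moment at which its call begins: read the wrist's pose just before it. get_calibration takes no time and is no camera call; for the wrist camera it gives the pose at the moment of the call.
- hand_in(): hands the job in; it is judged then, once.
The state is a dict: "time": time; "qpos": joint angles; "dq": joint speeds; "joint_efforts": joint torques, N m; "tool_pos": TCP position; "eef_rot": TCP orientation; "contact_force": force on the tool from outside, world axes, zero at the start; "torque": the same for the moment, N m; "opening": finger opening in m; "gripper_force": force on a finger pad.
Only numpy, scipy, OpenCV 4.12 (cv2) and the standard library are available. Lean on these libraries where they do the work, as an engineer would, in place of code of your own. Each camera call takes 0.05 s, during which the arm holds its last target. There are 200 camera calls.

## Task

Things went back to the wrong places in the coffee corner. Lean the timer on its sloping stand, screen up and long side up the slope, right down against the ledge, and put the tamper in the round black rest, the steel cup in the middle of the scale and the spice jar in the middle of the carousel's cork disc where the cup is now, all standing upright. Each place holds one thing at a time, so use the cork trivet as the free spot on the way; keep the jar upright and set it down gently on its disc, and leave the dripper where it is.

Things in the scene. Friction and masses are not known exactly. Their poses are not given: they have to be found in the camera images.
- tamper: Solid steel coffee tamper, mushroom-like, 82 mm high: round base 58 mm across and 19 mm high, waist 20 mm across at 36 mm, straight handle 33 mm across from 46 to 74 mm above the underside. About 0.35 kg. Origin at the centre of its underside, z up. At the start it stands on the scale.
- dosing_cup: Open steel dosing cup, a straight cylinder 56 mm across and 56 mm high, wall 2.5 mm. About 0.12 kg. Origin at the centre of its underside, z up. At the start it stands on a cork disc of the spice carousel.
- spice_jar: Empty glass spice jar, 48 mm across and 80 mm high; straight glass up to 48 mm, then narrower to the aluminium lid, 43 mm across, the top 16 mm. About 0.11 kg. Origin at the centre of its underside, z up. At the start it stands in the tamper's rest; two jars just like it stand on the carousel and stay there.
- timer: White digital kitchen timer, a flat slab 76 mm long (its x), 56 mm wide (its y), 16 mm thick, screen and grey buttons on its upper face. About 0.08 kg. Origin at the centre of its underside, z out of the screen face. At the start it lies screen up on the cork trivet.
- scale: Low coffee scale, fixed, black with a steel platform 100 x 104 mm, its top 18 mm above the counter; a display strip 14 mm high runs along its -x side out to 75 mm from the origin, the other sides end 50 to 55 mm from it. Origin on the counter under the middle of the platform, z up.
- tamper_rest: Round black rubber tamper rest, fixed: a shallow dish 92 mm across, inner floor 80 mm across and 4 mm above its underside, rim 9 mm high. Origin at the centre of its underside, on the counter, z up.
- carousel_place: Cork disc 68 mm across, under the cup at the start, on the wooden spice carousel, a stiff turntable 194 mm across. Origin: centre of the disc's top, 20 mm above the counter, z up, x away from the turntable's centre 58 mm off. Two like discs carry jars 80 mm high that stay, centred at (-87, 50) and (-87, -50) mm here. The turntable's centre button is 26 mm across, 6 mm above the discs.
- stand_rest: Sloping plate of a fixed aluminium timer stand, 44 mm wide, 72 mm long, rising at 35 degrees away from the robot, a 12 mm ledge across its low end. Origin in the sloping surface at the middle of the ledge's inner face, 16 mm above the counter; x up the slope, y along the ledge, z square out of the surface. The timer at home has its origin at x = 38 mm, y = z = 0 here, overhanging 6 mm either side.
- trivet: Round cork trivet, fixed, 110 mm across, 10 mm thick, under the timer at the start and free once it is gone. Origin at the centre of its underside, on the counter, z up. Nothing within reach stands higher than 105 mm above the counter; a long shelf stands beyond x = 0.81 m.
- dripper: Black ceramic coffee dripper, a loose cone on a foot disc 84 mm across, rim 100 mm across, 80 mm high, handle out to 67 mm on its +y side. Origin at the centre of its underside, z up. Bystanders: white espresso cup, 58 mm across, 55 mm high, near x 0.55, y 0 m; steel pitcher 80 mm high near (0.385, 0.24); ring 68 mm across, 30 mm high near (0.385, -0.24).

How it is judged:
By the outcome, as a careful person would: the job done as asked, in the order asked, and still so for the second after the job is handed in, with the robot touching nothing.
It also fails if it takes over 136 s, if anything falls off the work surface, if the arm or the gripper's body presses on something with over 40 N, if the wrist force passes 120 N, or if a joint passes its speed limit or range.

## Working session

There is one attempt and no reset: what is moved stays moved. The work goes in short steps, Python scripts to look and compute and a tool call to move; the robot and the scene stay as the last step left them, time stands still between calls to the robot, and variables do not carry over. Pictures are saved under pics/ and viewed, at most 14 in all, crops included, and the job is handed in when it is done.

Besides the shell and the picture viewer there is one more tool, called as name(argument=value, ...) on one line, values as JSON. apply_moves: Moves the arm, as the interface text tells. Its arguments: {"type":"object","properties":{"motion":{"type":"array"},"gripper":{"type":"number"},"newtons":{"type":"number"}},"required":["motion"]}

```bash
ls; mkdir -p pics; python3 - <<'E'
from bench import *
import cv2
print(read_state(), pinch_z)
for n in ("scene","top","wrist"):
    print(n,get_calibration(n))
for n in ("scene","top"):
    im=capture(n); cv2.imwrite(f"pics/{n}0.png",cv2.resize(im[:,:,::-1],(800,500),interpolation=cv2.INTER_CUBIC)); cv2.imwrite(f"pics/{n}0_raw.png",im[:,:,::-1])
E
```

```text
pics
{'time': 0.0, 'qpos': array([-8.44268441e+01,  1.18854835e+01,  8.84029501e+01,  7.78643855e-04,
        7.98410836e+01, -8.62437456e+00]), 'dq': array([-0.00762836,  0.13918888, -0.09860768,  0.00779667,  0.00293602,
        0.02203442]), 'joint_efforts': array([ 3.28100105e-04, -3.70884454e+01, -2.81417745e+01,  6.98040985e-02,
        3.61907808e-02, -1.88862259e-04]), 'tool_pos': array([ 0.14092392, -0.55657642,  0.17499396]), 'eef_rot': array([-1.79872062e+02, -2.01793071e-02,  1.41973697e+01]), 'contact_force': array([-0.43751096,  0.08240797,  0.08417656]), 'torque': array([ 0.03296994, -0.02250308, -0.00852729]), 'gripper_force': 0.0, 'opening': 0.09377601086321495} -0.0188
scene {'vfov': 52.181557014613844, 'cx': 322.75401622069194, 'cy': 197.21348373066306, 'eye': array([0.83844442, 0.29090178, 0.72127053]), 'orientation': array([ 29.01423212,  -0.22680252, 134.35373576])}
top {'vfov': 54.69437250555529, 'cx': 327.0534707045529, 'cy': 202.92324367112457, 'eye': array([0.39170109, 0.03748561, 0.8557085 ]), 'orientation': array([ 11.15058944,  -1.50528959, -88.86365098])}
wrist {'vfov': 61.633188807895095, 'cx': 319.6332744708284, 'cy': 195.77408564324824, 'eye': array([ 0.21668885, -0.5370614 ,  0.3850698 ]), 'orientation': array([-15.68483077,   0.11795323, -75.83059047])}
```

View pics/top0.png

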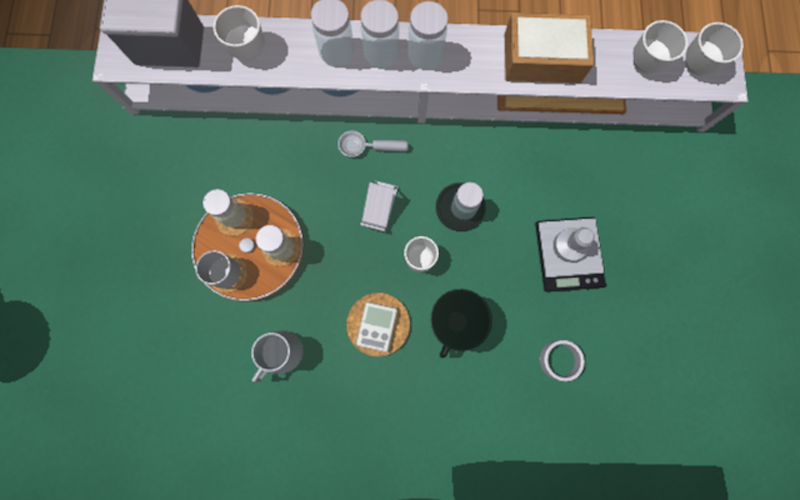

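View pics/scene0.png

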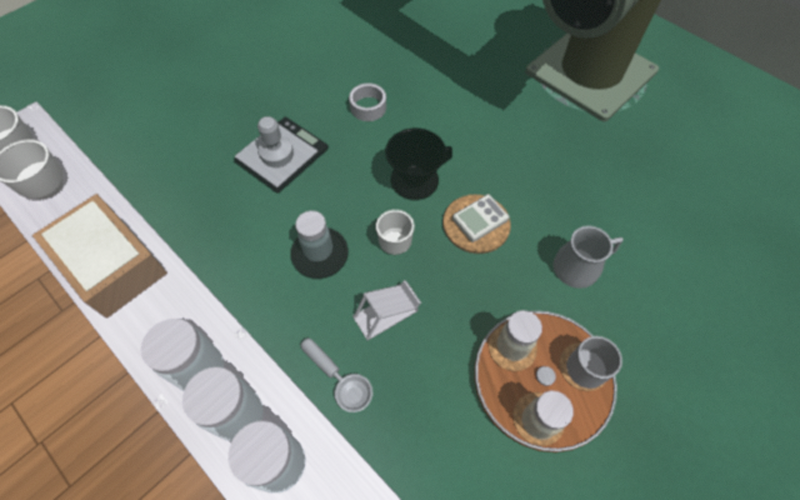

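Top view: the carousel is left, the timer is on the trivet near (378,325), the stand near (379,206), and the rest with the jar near (460,205). The scale with the tamper is near (572,255), and the dripper near (461,320). I'll enlarge both views to read pixels.

```bash
python3 - <<'E'
import cv2
a=cv2.imread("pics/top0_raw.png")[135:300,150:345]; cv2.imwrite("pics/t1.png",cv2.resize(a,None,fx=4,fy=3.6364 and 4,interpolation=cv2.INTER_CUBIC)[:600])
b=cv2.imread("pics/top0_raw.png")[135:285,330:490]; cv2.imwrite("pics/t2.png",cv2.resize(b,None,fx=4,fy=4,interpolation=cv2.INTER_CUBIC))
E
```

```text
(no output)
```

View pics/t1.png

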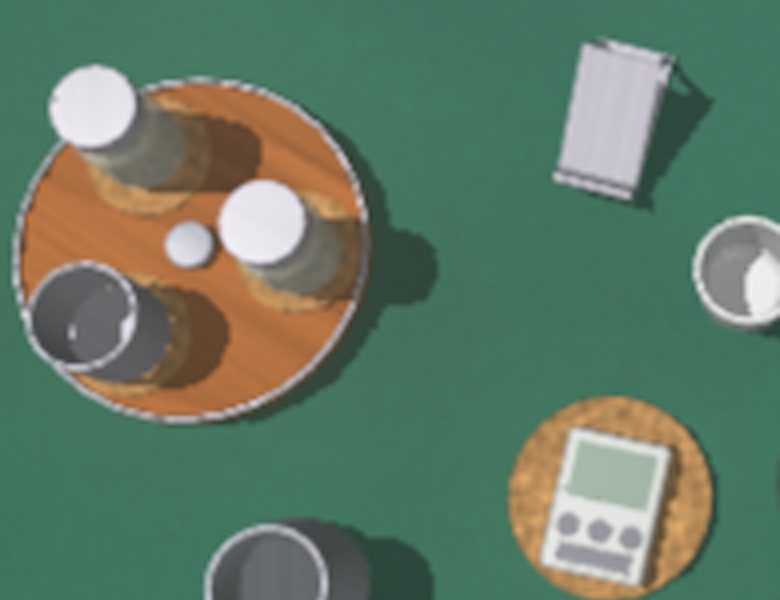

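View pics/t2.png

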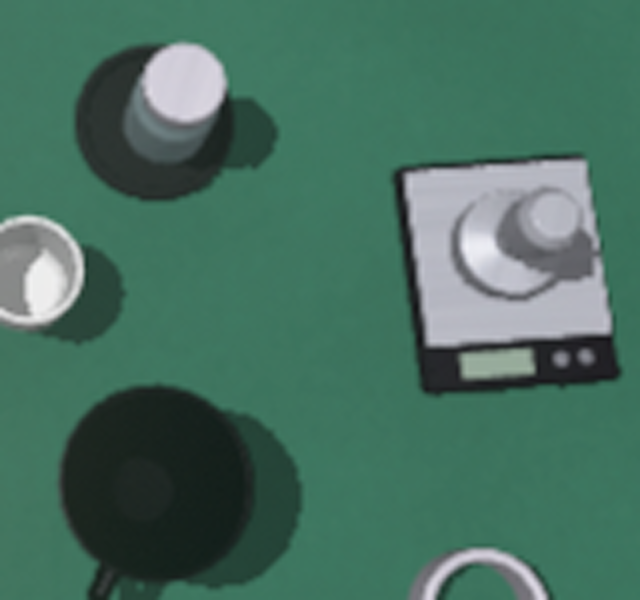

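Crop reading. t1: timer corners (572,427), (669,450), (640,586), (542,566), with the screen end away from the robot; stand low edge (556,180)-(632,197), top (586,42)-(665,63). t2: tamper top (550,218), jar lid (184,84), scale platform corners (403,170), (586,158), (612,335), (425,346).

```bash
cat > h.py <<'E'
import numpy as np, cv2
from bench import *
from scipy.spatial.transform import Rotation as R
def ray(c,u,v,h=400):
    f=h/2/np.tan(np.radians(c["vfov"])/2)
    d=R.from_euler("xyz",c["orientation"],degrees=True).apply([(u-c["cx"])/f,-(v-c["cy"])/f,-1])
    return np.array(c["eye"]),d
def hit(c,u,v,z):
    e,d=ray(c,u,v); return (e+d*(z-e[2])/d[2])[:2]
def proj(c,p):
    f=200/np.tan(np.radians(c["vfov"])/2)
    q=R.from_euler("xyz",c["orientation"],degrees=True).inv().apply(np.array(p)-c["eye"])
    return np.array([c["cx"]+f*q[0]/-q[2],c["cy"]-f*q[1]/-q[2]])
def shift(p,rpy=None):
    "row (shift, rotvec) from the commanded (approx measured) pose to world TCP p, rpy"
    s=read_state(); r=R.from_euler("xyz",s["eef_rot"],degrees=True)
    q=r if rpy is None else R.from_euler("xyz",rpy,degrees=True)
    return np.r_[r.inv().apply(np.array(p)-s["tool_pos"]),(r.inv()*q).as_rotvec()].round(4)
E
python3 - <<'E'
from h import *
c=get_calibration("top"); np.set_printoptions(precision=4,suppress=True)
A=lambda u,v,z:hit(c,150+(u+.5)/4-.5,135+(v+.5)/4-.5,z)
B=lambda u,v,z:hit(c,330+(u+.5)/4-.5,135+(v+.5)/4-.5,z)
t=np.array([A(*p,.026) for p in((572,427),(669,450),(640,586),(542,566))])
print("timer",t.mean(0),[np.linalg.norm(t[i]-t[i-1]) for i in range(4)],[np.degrees(np.arctan2(*(a-b)[::-1])) for a,b in((t[0],t[3]),(t[1],t[2]))])
print("trivet",A(611,498,.01)); 
for n,p in dict(ledgeL=(556,180,.02),ledgeR=(632,197,.02),topL=(586,42,.057),topR=(665,63,.057),btn=(189,245,.026),ctr=(191,250,.018),jarA=(94,107,.1),jarB=(263,223,.1),cup=(82,316,.076),esp=(748,272,.055)).items(): print(n,A(*p))
s=np.array([B(*p,.018) for p in((403,170),(586,158),(612,335),(425,346))])
print("scale",s.mean(0),[np.linalg.norm(s[i]-s[i-1]) for i in range(4)],[np.degrees(np.arctan2(*(a-b)[::-1])) for a,b in((s[0],s[3]),(s[1],s[2]))])
for n,p in dict(jar=(184,84,.084),rest=(155,122,.009),tampbase=(512,243,.037),tamptop=(550,218,.1),drip=(157,483,.08)).items(): print(n,B(*p))
E
```

```text
timer [0.4282 0.0715] [np.float64(0.07451221624583049), np.float64(0.05335610531773532), np.float64(0.0727804212932938), np.float64(0.052592746019095665)] [np.float64(-10.073941288574856), np.float64(-10.650358954170896)]
trivet [0.4336 0.0695]
ledgeL [0.6075 0.1053]
ledgeR [0.5989 0.0628]
topL [0.6754 0.0891]
topR [0.6647 0.0461]
btn [0.5642 0.3025]
ctr [0.5631 0.3037]
jarA [0.6186 0.3323]
jarB [0.561  0.2433]
cup [0.5158 0.3371]
esp [ 0.5511 -0.0006]
scale [ 0.577  -0.2698] [np.float64(0.10039262933735331), np.float64(0.10508352364079845), np.float64(0.1015781073063799), np.float64(0.10491396438453011)] [np.float64(5.136141299472141), np.float64(5.039438649568428)]
jar [ 0.6476 -0.0794]
rest [ 0.6494 -0.074 ]
tampbase [ 0.5775 -0.266 ]
tamptop [ 0.5767 -0.2627]
drip [ 0.4403 -0.0655]
```

```bash
python3 - <<'E'
from h import *
print(shift([.45,-.25,.2]),shift([.5,.05,.2],[180,0,-11]))
E
```

```text
[ 0.3748 -0.2215 -0.0243  0.      0.      0.    ] [ 4.969e-01 -5.001e-01 -2.370e-02 -2.100e-03  1.000e-04  4.398e-01]
```

apply_moves(motion=[[0.053,-0.032,-0.004,0,0,0],[0.107,-0.063,-0.01,0,0,0],[0.16,-0.095,-0.015,0,0,0.06],[0.214,-0.127,-0.02,0,0,0.12],[0.267,-0.158,-0.024,0,0,0.18],[0.32,-0.19,-0.024,0,0,0.24],[0.36,-0.235,-0.024,0,0,0.3],[0.385,-0.29,-0.024,0,0,0.36]], gripper=-1)

```text
time: 1.1
tool_pos: [0.444, -0.18, 0.1997]
eef_rot: [-180.0, 0.0, -6.5]
contact_force: [1.0, 1.3, 0.0]
opening: 0.0943
gripper_force: 0.0
```

```bash
python3 - <<'E'
from h import *
print(read_state()["tool_pos"],read_state()["eef_rot"],shift([.5,.05,.2],[180,0,-11]))
E
```

```text
[ 0.44404747 -0.17995821  0.19971039] [-1.79971540e+02  1.12852926e-02 -6.52179453e+00] [ 2.950e-02 -2.348e-01 -2.000e-04 -5.000e-04  2.000e-04  7.820e-02]
```

apply_moves(motion=[[0.01,-0.058,0,0,0,0.03],[0.02,-0.116,0,0,0,0.06],[0.029,-0.175,0,0,0,0.078],[0.029,-0.235,0,0,0,0.078],[0.029,-0.235,0,0,0,0.078],[0.029,-0.235,0,0,0,0.078]])

```text
time: 1.85
tool_pos: [0.4979, 0.0481, 0.1997]
eef_rot: [179.9, 0.0, -10.9]
contact_force: [-0.3, -0.3, 0.9]
opening: 0.094
gripper_force: 0.0
```

```bash
python3 - <<'E'
from h import *
import pickle
print(read_state()["tool_pos"],read_state()["eef_rot"])
c=get_calibration("wrist"); im=capture("wrist"); pickle.dump((c,im),open("w1.pkl","wb"))
print(c)
cv2.imwrite("pics/w1.png",cv2.resize(im[:,:,::-1],(800,500),interpolation=cv2.INTER_CUBIC))
E
```

```text
[0.49785111 0.04809181 0.19971589] [ 1.79949596e+02  4.61700324e-02 -1.08569134e+01]
{'vfov': 61.633188807895095, 'cx': 319.6332744708284, 'cy': 195.77408564324824, 'eye': array([0.57475844, 0.03412694, 0.40967189]), 'orientation': array([-1.57439444e+01, -7.59411803e-02, -1.00884762e+02])}
```

View pics/w1.png

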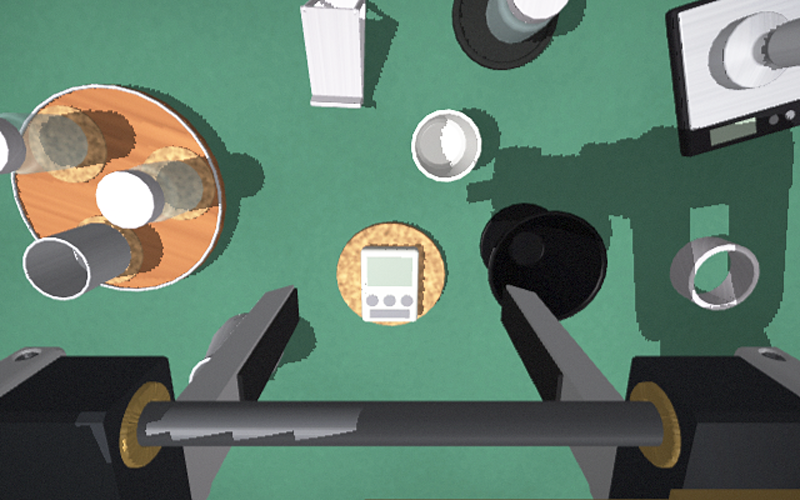

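The wrist view shows the timer upright at (390,284), the stand at (335,55) with its ledge at row 100, and the dripper at (548,265). I'll enlarge the stand and timer.

```bash
python3 - <<'E'
from h import *
import pickle
c,im=pickle.load(open("w1.pkl","rb")); im=im[:,:,::-1]
f=lambda y,x:cv2.resize(im[y:y+90,x:x+ (70 if x==235 else 95)],None,fx=4.5,fy=4.5,interpolation=cv2.INTER_CUBIC)
cv2.imwrite("pics/w1c.png",np.hstack([f(0,235),f(175,265)]))
E
```

```text
(no output)
```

View pics/w1c.png

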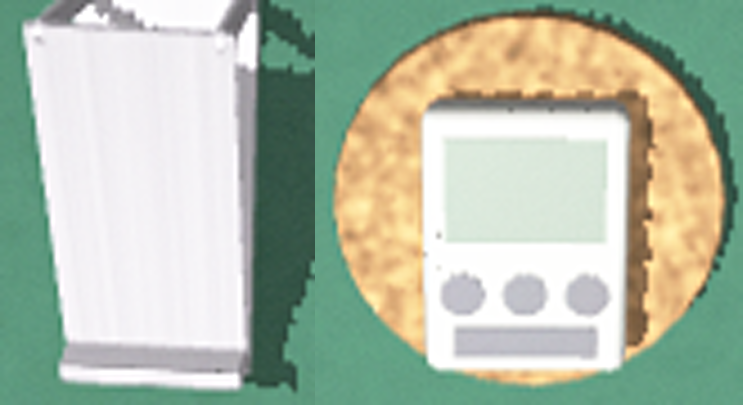

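```bash
python3 - <<'E'
from h import *
import pickle
np.set_printoptions(precision=4,suppress=True)
c,im=pickle.load(open("w1.pkl","rb"))
S=lambda u,v,z:hit(c,235+(u+.5)/4.5-.5,(v+.5)/4.5-.5,z)
T=lambda u,v,z:hit(c,265+(u-315+.5)/4.5-.5,175+(v+.5)/4.5-.5,z)
t=np.array([T(*p,.026) for p in((423,110),(629,110),(624,370),(428,370))]); L=np.linalg.norm
ang=lambda a,b:np.degrees(np.arctan2(*(a-b)[::-1]))
print("timer",t.mean(0),[L(t[i]-t[i-1]) for i in range(4)],ang(t[0],t[3]),ang(t[1],t[2]))
print("trivet",T((334+725)/2,(12+384)/2,.01))
a,b,d,e=S(65,347,.016),S(242,347,.016),S(30,25,.0573),S(237,33,.0573)
print("stand",a,b,d,e,"mid",(a+b)/2,L(a-b),L(d-e),L((a+b-d-e)/2)/np.cos(np.radians(35)),"yaw",ang(a,b)-90,ang((d+e)/2,(a+b)/2))
# 10 mm above in z of stand pose for timer home
y=np.radians(ang((d+e)/2,(a+b)/2))
s=read_state(); print(s["tool_pos"])
E
```

```text
timer [0.4293 0.0717] [np.float64(0.07543369365006561), np.float64(0.054573552800246415), np.float64(0.07544785886648246), np.float64(0.05458323767198037)] -11.265583710393896 -11.258162869778333
trivet [0.4363 0.0697]
stand [0.6151 0.1055] [0.6069 0.0627] [0.674  0.0896] [0.6644 0.0475] mid [0.611  0.0841] 0.04360072183005881 0.04326026264632993 0.07354394827077285 yaw -10.879711431632046 -14.964247292612532
[0.498  0.0474 0.1998]
```

```bash
python3 - <<'E'
from h import *
print(shift([.4293,.0717,.06],[180,0,-11.3]))
E
```

```text
[-0.0719 -0.0109  0.1399  0.0008  0.0006  0.0061]
```

apply_moves(motion=[[-0.024,-0.004,0.046,0,0,0.006],[-0.048,-0.008,0.092,0,0,0.006],[-0.072,-0.011,0.14,0,0,0.006],[-0.072,-0.011,0.14,0,0,0.006],[-0.072,-0.011,0.14,0,0,0.006]])

```text
time: 2.52
tool_pos: [0.4325, 0.0716, 0.0622]
eef_rot: [-180.0, -0.2, -11.4]
contact_force: [0.5, 0.8, 0.5]
opening: 0.0939
gripper_force: 0.0
```

```bash
python3 - <<'E'
from h import *
print(shift([.4293,.0717,.0125],[180,0,-11.3]))
E
```

```text
[-0.0034  0.0005  0.0496 -0.0004 -0.0042 -0.001 ]
```

apply_moves(motion=[[0,0,0.02,0,0,0],[0,0,0.035,0,0,0],[0,0,0.046,0,0,0],[0,0,0.046,0,0,0],[0,0,0.046,0,0,0]])

```text
time: 3.15
tool_pos: [0.4303, 0.0728, 0.0146]
eef_rot: [-180.0, -0.0, -11.2]
contact_force: [0.2, -0.5, -0.1]
opening: 0.0941
gripper_force: 0.0
```

```bash
python3 - <<'E'
from h import *
s=read_state();print(s["tool_pos"],s["eef_rot"],shift([.4293,.0717,.0125],[180,0,-11.3]))
E
```

```text
[0.43025027 0.07277921 0.01455969] [-1.79992995e+02 -4.73544462e-02 -1.12423001e+01] [-0.0007  0.0012  0.0021 -0.0001 -0.0008  0.001 ]
```

Good. Lower 1.5 mm and close.

apply_moves(motion=[[-0.001,0.001,0.0015,0,0,0],[-0.001,0.001,0.0015,0,0,0],[-0.001,0.001,0.0015,0,0,0],[-0.001,0.001,0.0015,0,0,0],[-0.001,0.001,0.0015,0,0,0],[-0.001,0.001,0.0015,0,0,0]], gripper=1, newtons=15)

```text
time: 3.9
tool_pos: [0.4285, 0.072, 0.0127]
eef_rot: [180.0, -0.0, -11.2]
contact_force: [0.1, 0.2, -0.3]
opening: 0.0375
gripper_force: 0.0
```

```bash
python3 - <<'E'
from h import *
s=read_state();print(s)
a=capture("wrist")[200:400,200:440,::-1];b=capture("top")[190:310,260:380,::-1]
cv2.imwrite("pics/w2.png",np.hstack([cv2.resize(a,(480,400)),cv2.resize(b,(320,320))[:400].copy() if 0 else cv2.copyMakeBorder(cv2.resize(b,(320,320)),0,80,0,0,cv2.BORDER_CONSTANT)]))
E
```

```text
{'time': 3.9, 'qpos': array([-1.89952053e+00,  7.24478276e+00,  1.15639182e+02, -7.20918838e-04,
        5.71157383e+01,  9.93393307e+01]), 'dq': array([ 0.05293556, -0.02748917,  0.10189084,  0.02898153,  0.06544127,
        0.07138223]), 'joint_efforts': array([ 4.89575996e-04, -2.74343777e+01, -2.19478297e+01,  2.96434911e-03,
       -7.58435111e-02,  1.11064351e-04]), 'tool_pos': array([0.42846389, 0.07203345, 0.0126574 ]), 'eef_rot': array([ 1.79999451e+02, -3.91270034e-04, -1.12384598e+01]), 'contact_force': array([ 0.07398259,  0.19650517, -0.26878648]), 'torque': array([ 0.03662442, -0.01759794, -0.02114508]), 'gripper_force': 0.0, 'opening': 0.03746979478892061}
```

View pics/w2.png

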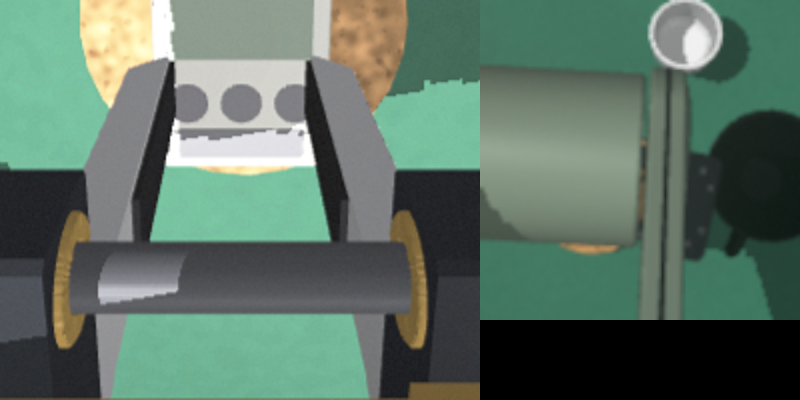

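The fingers seem to be passing above the timer: tips at about (282,230) and (356,230) raw. I'll check what tip height that implies.

```bash
python3 - <<'E'
from h import *
c=get_calibration("wrist"); s=read_state(); r=R.from_euler("xyz",s["eef_rot"],degrees=True)
for z in (0,-.0094,-.0188,-.03):
  print(z,[proj(c,s["tool_pos"]+r.apply([x,y*.0187,z])).round() for y in(-1,1) for x in(-.008,.008)])
E
```

```text
0 [array([293., 234.]), array([292., 212.]), array([348., 234.]), array([349., 212.])]
-0.0094 [array([292., 240.]), array([291., 216.]), array([349., 240.]), array([350., 216.])]
-0.0188 [array([290., 246.]), array([290., 222.]), array([351., 246.]), array([351., 222.])]
-0.03 [array([289., 254.]), array([288., 228.]), array([352., 254.]), array([353., 228.])]
```

apply_moves(motion=[[0,0,-0.004,0,0,0],[0,0,-0.004,0,0,0],[0,0,-0.004,0,0,0],[0,0,-0.004,0,0,0],[0,0,-0.004,0,0,0]], gripper=-0.4)

```text
time: 4.62
tool_pos: [0.4284, 0.072, 0.0166]
eef_rot: [180.0, 0.0, -11.2]
contact_force: [-0.0, -0.3, 0.6]
opening: 0.0654
gripper_force: 0.0
```

```bash
python3 - <<'E'
from h import *
s=read_state();print(s["tool_pos"],s["opening"],s["contact_force"])
c=get_calibration("scene"); print(proj(c,[.43,.07,.03]))
a=capture("scene")[130:205,310:430,::-1];b=capture("wrist")[180:320,220:420,::-1]
cv2.imwrite("pics/s2.png",np.vstack([cv2.resize(a,(480,300),interpolation=cv2.INTER_CUBIC),cv2.resize(b,(480,300),interpolation=cv2.INTER_CUBIC)]))
E
```

```text
[0.42837227 0.07203626 0.01657992] 0.06539087786308363 [-0.04814383 -0.27001535  0.61210016]
[384.82257959 169.90900321]
```

View pics/s2.png

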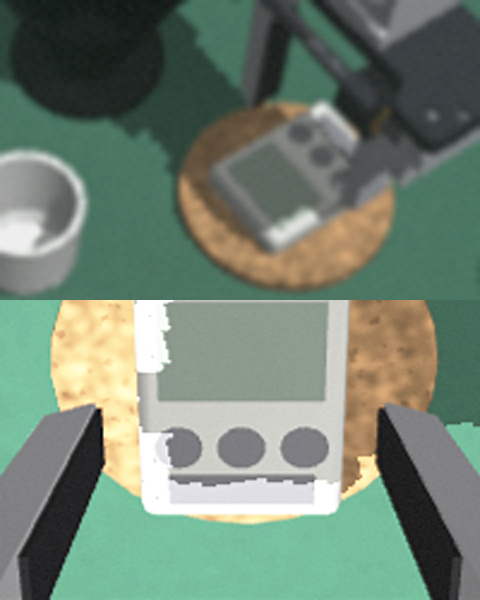

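```bash
python3 - <<'E'
from h import *
c=get_calibration("scene");w=get_calibration("wrist"); s=read_state(); r=R.from_euler("xyz",s["eef_rot"],degrees=True)
for z in (0,-.01,-.02,-.03,-.04):
  P=[s["tool_pos"]+r.apply([x,y,z]) for y in(.0327,.045) for x in(-.008,.008)]
  print(z,[((proj(c,p)-[310,130])*4).round() for p in P],[((proj(w,p)-[220,180])*[2.4,300/140]).round() for p in P[:2]])
E
```

```text
0 [array([273., 123.]), array([249., 138.]), array([259., 107.]), array([235., 121.])] [array([358., 116.]), array([360.,  68.])]
-0.01 [array([276., 112.]), array([251., 127.]), array([261.,  96.]), array([236., 110.])] [array([363., 129.]), array([365.,  79.])]
-0.02 [array([278., 101.]), array([253., 116.]), array([263.,  84.]), array([239.,  99.])] [array([369., 143.]), array([371.,  91.])]
-0.03 [array([281.,  89.]), array([256., 104.]), array([266.,  73.]), array([241.,  88.])] [array([375., 158.]), array([378., 103.])]
-0.04 [array([283.,  78.]), array([258.,  93.]), array([268.,  61.]), array([243.,  76.])] [array([382., 175.]), array([385., 118.])]
```

apply_moves(motion=[[0,0,0.006,0,0,0],[0,0,0.012,0,0,0],[0,0,0.012,0,0,0]])

```text
time: 5.1
tool_pos: [0.4275, 0.0721, 0.0038]
eef_rot: [180.0, 0.1, -11.2]
contact_force: [0.8, 0.2, 0.4]
opening: 0.0656
gripper_force: 0.0
```

apply_moves(motion=[[0,0,0.003,0,0,0],[0,0,0.003,0,0,0]])

```text
time: 5.35
tool_pos: [0.4283, 0.072, 0.0014]
eef_rot: [180.0, 0.0, -11.2]
contact_force: [-0.2, 0.1, -0.0]
opening: 0.0659
gripper_force: 0.0
```

apply_moves(motion=[[0,0,0.003,0,0,0],[0,0,0.003,0,0,0]])

```text
time: 5.6
tool_pos: [0.4282, 0.072, -0.0016]
eef_rot: [180.0, 0.0, -11.2]
contact_force: [-0.2, -0.2, -0.8]
opening: 0.0656
gripper_force: 0.0
```

```bash
python3 - <<'E'
from h import *
s=read_state();print(s["tool_pos"],s["opening"],s["contact_force"])
b=capture("wrist")[180:320,220:420,::-1];a=capture("scene")[130:205,310:430,::-1]
cv2.imwrite("pics/s3.png",np.vstack([cv2.resize(a,(480,300),interpolation=cv2.INTER_CUBIC),cv2.resize(b,(480,300),interpolation=cv2.INTER_CUBIC)]))
E
```

```text
[ 0.42823719  0.07203084 -0.00155179] 0.06562499450892258 [-0.20705129 -0.19296863 -0.81514124]
```

View pics/s3.png

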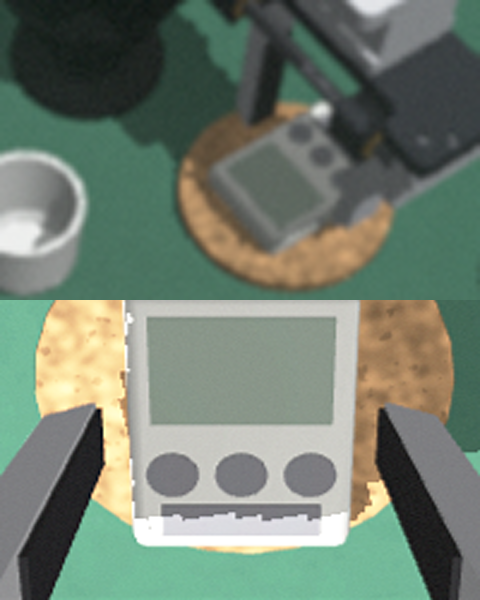

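apply_moves(motion=[[0,0,0.003,0,0,0],[0,0,0.006,0,0,0],[0,0,0.006,0,0,0],[0,0,0.006,0,0,0]])

```text
time: 6.2
tool_pos: [0.4284, 0.072, -0.0074]
eef_rot: [180.0, 0.0, -11.2]
contact_force: [-0.1, 0.6, 0.2]
opening: 0.0657
gripper_force: 0.0
```

apply_moves(motion=[[0,0,0.003,0,0,0],[0,0,0.003,0,0,0],[0,0,0.003,0,0,0]])

```text
time: 6.58
tool_pos: [0.4284, 0.072, -0.0104]
eef_rot: [-180.0, 0.0, -11.2]
contact_force: [-0.9, -0.6, -0.6]
opening: 0.0659
gripper_force: 0.0
```

```bash
python3 - <<'E'
from h import *
s=read_state();print(s["tool_pos"],s["opening"],s["contact_force"],s["torque"])
cv2.imwrite("pics/full3.png",capture("scene")[60:240,260:500,::-1])
E
```

```text
[ 0.4284423   0.07202372 -0.01039284] 0.06585567258322056 [-0.89022366 -0.56879814 -0.58901251] [ 0.03392072 -0.00429401  0.03338559]
```

apply_moves(motion=[[0,0,0.002,0,0,0],[0,0,0.002,0,0,0],[0,0,0.002,0,0,0]], gripper=0.0, newtons=12)

```text
time: 7.0
tool_pos: [0.4283, 0.072, -0.0125]
eef_rot: [180.0, 0.0, -11.2]
contact_force: [0.3, -0.1, -0.7]
opening: 0.0558
gripper_force: 12.0
```

apply_moves(motion=[[0,0,-0.01,0,0,0],[0,0,-0.03,0,0,0],[0,0,-0.06,0,0,0],[0,0,-0.1,0,0,0],[0,0,-0.12,0,0,0],[0,0,-0.12,0,0,0],[0,0,-0.12,0,0,0]], newtons=20)

```text
time: 7.88
tool_pos: [0.4277, 0.072, 0.107]
eef_rot: [180.0, 0.1, -11.2]
contact_force: [-0.9, -0.2, -0.4]
opening: 0.056
gripper_force: 20.0
```

```bash
cat >> h.py <<'E'
def stand(O,yaw): 
    return np.array(O), R.from_euler("xyz",[0,-35,yaw],degrees=True)
def timer_tcp(O,yaw,x,z):
    o,r=stand(O,yaw); return o+r.apply([x-.001,0,z-.0225]),[180,-35,yaw]
E
python3 - <<'E'
from h import *
import pickle
from scipy.optimize import least_squares
np.set_printoptions(precision=4,suppress=True)
c,im=pickle.load(open("w1.pkl","rb")); ct=get_calibration("top")
w=[(235+(u+.5)/4.5-.5,(v+.5)/4.5-.5) for u,v in((65,347),(242,347),(30,25),(237,33))]
t=[(150+(u+.5)/4-.5,135+(v+.5)/4-.5) for u,v in((586,42),(665,63))]
m=[(0,.022,0),(0,-.022,0),(.072,.022,0),(.072,-.022,0)]
def f(p):
    o,r=stand([p[0],p[1],.016],p[2])
    q=[o+r.apply(k) for k in m]
    return np.r_[np.ravel([proj(c,a)-b for a,b in zip(q,w)]),1*np.ravel([proj(ct,a)-b for a,b in zip(q[2:],t)])]
s=least_squares(f,[.611,.083,-12.8],x_scale=[.01,.01,1]); print(s.x,s.fun)
O=[s.x[0],s.x[1],.016]
st=read_state();print(st["tool_pos"],st["opening"])
for z in(.06,.003): print(timer_tcp(O,s.x[2],.041,z),shift(*timer_tcp(O,s.x[2],.041,z)))
E
```

```text
[  0.6117   0.0831 -13.8868] [ 0.5048 -1.8977  0.9189  0.3094 -0.7553 -0.0545  0.0184  0.9142 -0.5828
  0.465  -0.7138  0.4175]
[0.4277 0.072  0.107 ] 0.05595479531217988
(array([0.6226, 0.0804, 0.0697]), [180, -35, np.float64(-13.88678004617847)]) [ 0.1896 -0.0462  0.0371 -0.0138  0.612   0.0448]
(array([0.6543, 0.0726, 0.023 ]), [180, -35, np.float64(-13.88678004617847)]) [ 0.2223 -0.0447  0.0837 -0.0138  0.612   0.0448]
```

apply_moves(motion=[[0.045,-0.011,-0.01,0,0.15,0.01],[0.09,-0.022,-0.01,0,0.3,0.02],[0.135,-0.033,-0.005,-0.01,0.45,0.03],[0.18,-0.045,0.01,-0.012,0.6,0.04],[0.19,-0.046,0.037,-0.012,0.61,0.042],[0.19,-0.046,0.037,-0.012,0.61,0.042],[0.19,-0.046,0.037,-0.012,0.61,0.042],[0.19,-0.046,0.037,-0.012,0.61,0.042]])

```text
time: 8.88
tool_pos: [0.6247, 0.0801, 0.0723]
eef_rot: [-179.9, -35.1, -13.8]
contact_force: [0.8, 0.7, 0.6]
opening: 0.0561
gripper_force: 20.0
```

```bash
python3 - <<'E'
from h import *
import pickle
st=read_state();print(st["tool_pos"],st["eef_rot"])
O=[.6117,.083,.016]
for z in (.02,.005,.002): print(shift(*timer_tcp(O,-13.4,.041,z)))
c=get_calibration("wrist"); im=capture("wrist"); pickle.dump((c,im),open("w4.pkl","wb"))
cv2.imwrite("pics/w4.png",np.hstack([im[150:400,180:480,::-1],capture("top")[100:350,200:420,::-1]]))
E
```

```text
[0.62472616 0.08005895 0.07233643] [-179.85571004  -35.0829591   -13.80674499]
[-0.0033  0.0001  0.041   0.0016 -0.0015 -0.0058]
[-0.0033  0.0001  0.056   0.0016 -0.0015 -0.0058]
[-0.0033  0.0001  0.059   0.0016 -0.0015 -0.0058]
```

View pics/w4.png

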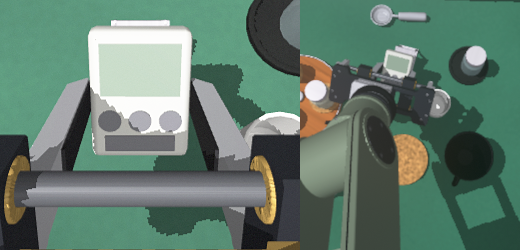

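The plate's top edge, at (110–170,22), is centred behind the timer, at (90–190,30), so the two are aligned. Lowering along the normal.

apply_moves(motion=[[-0.002,0,0.02,0,0,-0.003],[-0.002,0,0.04,0,0,-0.003],[-0.002,0,0.05,0,0,-0.003],[-0.002,0,0.053,0,0,-0.003],[-0.002,0,0.053,0,0,-0.003],[-0.002,0,0.053,0,0,-0.003]])

```text
time: 9.72
tool_pos: [0.6519, 0.0735, 0.0268]
eef_rot: [180.0, -35.0, -13.5]
contact_force: [0.2, 1.3, -0.1]
opening: 0.0559
gripper_force: 20.0
```

```bash
python3 - <<'E'
from h import *
st=read_state();print(st["tool_pos"],st["eef_rot"],st["contact_force"])
O=[.6117,.083,.016]
o,r=stand(O,-13.4); print("timer in stand",r.inv().apply(st["tool_pos"]-o)+[.001,0,.0225])
E
```

```text
[0.65191624 0.07352592 0.02675498] [179.98266142 -35.00635069 -13.54189348] [ 0.19619578  1.2599841  -0.09490921]
timer in stand [0.0410137  0.00010387 0.00761151]
```

apply_moves(motion=[[0,0,0.003,0,0,0],[0,0,0.004,0,0,0],[0,0,0.004,0,0,0]])

```text
time: 10.1
tool_pos: [0.6539, 0.0728, 0.0227]
eef_rot: [180.0, -34.9, -13.5]
contact_force: [-0.4, -0.4, -0.7]
opening: 0.0556
gripper_force: 20.0
```

apply_moves(motion=[[0,0,0.0015,0,0,0],[0,0,0.0015,0,0,0]])

```text
time: 10.35
tool_pos: [0.6547, 0.0726, 0.0214]
eef_rot: [180.0, -34.9, -13.5]
contact_force: [0.6, 0.3, -0.6]
opening: 0.0558
gripper_force: 20.0
```

apply_moves(motion=[[0,0,0.0015,0,0,0],[0,0,0.0015,0,0,0]])

```text
time: 10.6
tool_pos: [0.6557, 0.0724, 0.0203]
eef_rot: [180.0, -35.0, -13.5]
contact_force: [-0.3, 0.4, -0.9]
opening: 0.0556
gripper_force: 20.0
```

apply_moves(motion=[[-0.001,0,0.001,0,0,0],[-0.002,0,0.001,0,0,0],[-0.002,0,0.001,0,0,0]])

```text
time: 10.98
tool_pos: [0.6559, 0.0725, 0.0201]
eef_rot: [180.0, -35.1, -13.5]
contact_force: [-3.5, -0.6, 5.4]
opening: 0.0557
gripper_force: 20.0
```

apply_moves(motion=[[-0.001,0,0.001,0,0,0],[-0.001,0,0.001,0,0,0]])

```text
time: 11.22
tool_pos: [0.656, 0.0725, 0.02]
eef_rot: [180.0, -35.2, -13.5]
contact_force: [-9.2, -1.2, 14.5]
opening: 0.0558
gripper_force: 20.0
```

```bash
python3 - <<'E'
from h import *
st=read_state();print(st["tool_pos"],st["eef_rot"],st["contact_force"],st["torque"])
O=[.6117,.083,.016]
o,r=stand(O,-13.4); print("timer in stand",r.inv().apply(st["tool_pos"]-o)+[.001,0,.0225],r.inv().apply(st["contact_force"]))
E
```

```text
[0.6559651  0.07246424 0.01996846] [179.96551177 -35.19417936 -13.54268013] [-9.22458105 -1.17577386 14.46451554] [-0.48243217  0.17529289 -0.40501909]
timer in stand [ 4.05489925e-02  9.40865832e-06 -3.47905880e-04] [ 1.16909053 -3.28154177 16.83930701]
```

apply_moves(motion=[[0,0,-0.0025,0,0,0],[0,0,-0.0025,0,0,0],[0,0,-0.0025,0,0,0]])

```text
time: 11.6
tool_pos: [0.6534, 0.0732, 0.0192]
eef_rot: [180.0, -35.0, -13.5]
contact_force: [0.4, 0.7, 0.6]
opening: 0.0559
gripper_force: 20.0
```

```bash
cat > st.py <<'E'
from h import *
np.set_printoptions(precision=4,suppress=True)
st=read_state();print(st["tool_pos"],st["eef_rot"],st["contact_force"])
o,r=stand([.6117,.083,.016],-13.4); print("timer in stand",r.inv().apply(st["tool_pos"]-o)+[.001,0,.0225],r.inv().apply(st["contact_force"]))
E
python3 st.py
```

```text
[0.6534 0.0732 0.0192] [179.9838 -34.9966 -13.5354] [0.3797 0.7175 0.6024]
timer in stand [0.0379 0.0001 0.0006] [0.5119 0.7859 0.377 ]
```

apply_moves(motion=[[-0.001,0,0,0,0,0],[-0.0015,0,0,0,0,0],[-0.0015,0,0,0,0,0]])

```text
time: 11.98
tool_pos: [0.6533, 0.0733, 0.0194]
eef_rot: [-180.0, -35.1, -13.5]
contact_force: [4.0, -2.7, 2.3]
opening: 0.0558
gripper_force: 20.0
```

apply_moves(motion=[[-0.001,0,0,0,0,0],[-0.0015,0,0,0,0,0],[-0.0015,0,0,0,0,0]])

```text
time: 12.35
tool_pos: [0.6532, 0.0733, 0.0195]
eef_rot: [-180.0, -35.2, -13.6]
contact_force: [6.4, -3.8, 2.8]
opening: 0.0558
gripper_force: 20.0
```

```bash
python3 st.py
```

```text
[0.6532 0.0733 0.0195] [-179.9758  -35.2184  -13.5518] [ 6.4203 -3.8231  2.8197]
timer in stand [0.038  0.0002 0.001 ] [ 7.4591 -2.2311 -1.7807]
```

apply_moves(motion=[[0.001,0,0.001,0,0,0],[0.001,0,0.001,0,0,0]])

```text
time: 12.6
tool_pos: [0.6538, 0.0733, 0.0187]
eef_rot: [-180.0, -35.1, -13.6]
contact_force: [4.9, -3.1, 5.4]
opening: 0.0557
gripper_force: 20.0
```

apply_moves(motion=[[0,0,0,0,0,0],[0,0,0,0,0,0],[0,0,0,0,0,0],[0,0,-0.02,0,0,0],[0,0,-0.05,0,0,0],[0,0,-0.09,0,0,0],[0,0,-0.13,0,0,0],[0,0,-0.13,0,0,0]], gripper=-0.4)

```text
time: 13.6
tool_pos: [0.5801, 0.0918, 0.1263]
eef_rot: [-179.9, -35.2, -13.6]
contact_force: [0.4, -0.2, -0.4]
opening: 0.066
gripper_force: 0.0
```

```bash
python3 - <<'E'
from h import *
import pickle
st=read_state();print(st["tool_pos"],st["eef_rot"],st["opening"])
c=get_calibration("wrist"); im=capture("wrist"); pickle.dump((c,im),open("w5.pkl","wb"))
cv2.imwrite("pics/w5.png",im[:,:,::-1])
print(shift([.6,-.03,.2],[180,0,0]))
E
```

```text
[0.58013001 0.09177675 0.12629875] [-179.89423768  -35.20526052  -13.55741347] 0.06595013696517762
[ 0.0828  0.1131 -0.0342  0.0719 -0.609  -0.2288]
```

View pics/w5.png

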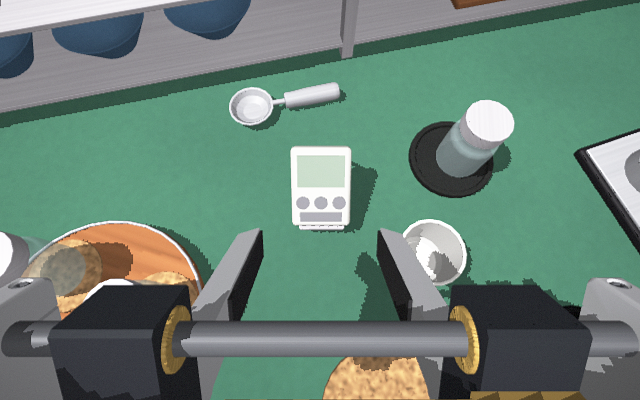

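The timer rests on the stand against the ledge, at (321,188). The jar lid is at (490,120), with the rest's rim spanning columns 409–497. Next is the jar.

```bash
python3 - <<'E'
from h import *
import pickle
np.set_printoptions(precision=4,suppress=True)
c,im=pickle.load(open("w5.pkl","rb")); print(hit(c,490,120.5,.084),"rest left edge",hit(c,409,158,.009),"bottom",hit(c,455,196,.009))
c,im=pickle.load(open("w1.pkl","rb"));k=.8
print("w1 rest: left,bottom",hit(c,452*k,20*k,.009),hit(c,505*k,69*k,.009)," espresso",hit(c,447*k,136*k,.055))
print("w1 carousel btn? cup rim",hit(c,57*k,269*k,.076),"jarB",hit(c,131*k,199*k,.1),"turntable rt/bottom",hit(c,224*k,215*k,.018),hit(c,135*k,290*k,.018))
print("w1 tamper handle right; scale left corner front",hit(c,685*k,156*k,.014))
print(shift([.648,-.078,.2],[180,0,0]),shift([.6,.0,.2],[180,0,0]))
E
```

```text
[ 0.6482 -0.0804] rest left edge [ 0.6603 -0.0283] bottom [ 0.6066 -0.0613]
w1 rest: left,bottom [ 0.653  -0.0276] [ 0.6053 -0.0677]  espresso [ 0.56   -0.0031]
w1 carousel btn? cup rim [0.5159 0.338 ] jarB [0.5615 0.2398] turntable rt/bottom [0.5267 0.2129] [0.4701 0.3233]
w1 tamper handle right; scale left corner front [ 0.4989 -0.2211]
[ 0.1302  0.1486 -0.001   0.0719 -0.609  -0.2288] [ 0.0771  0.0839 -0.0383  0.0719 -0.609  -0.2288]
```

```bash
python3 - <<'E'
from h import *
print(shift([.648,-.0795,.14],[180,0,0]),shift([.60,.05,.17],[180,-15,-5]))
E
```

```text
[ 0.0961  0.15    0.0483  0.0719 -0.609  -0.2288] [ 0.0503  0.0353 -0.0204  0.063  -0.3494 -0.1357]
```

apply_moves(motion=[[0.025,0.018,-0.02,0.03,-0.17,-0.07],[0.05,0.05,-0.02,0.063,-0.35,-0.13],[0.07,0.09,0,0.07,-0.5,-0.19],[0.09,0.13,0.03,0.072,-0.609,-0.229],[0.096,0.15,0.048,0.072,-0.609,-0.229],[0.096,0.15,0.048,0.072,-0.609,-0.229],[0.096,0.15,0.048,0.072,-0.609,-0.229],[0.096,0.15,0.048,0.072,-0.609,-0.229]])

```text
time: 14.65
tool_pos: [0.6472, -0.0784, 0.1406]
eef_rot: [180.0, 0.0, 0.1]
contact_force: [-0.0, -0.6, -0.0]
opening: 0.066
gripper_force: 0.0
```

```bash
python3 - <<'E'
from h import *
s=read_state();print(s["tool_pos"],s["eef_rot"],shift([.648,-.0795,.0],[180,0,0]))
E
```

```text
[ 0.64724265 -0.07843657  0.14058486] [1.79963499e+02 2.30346163e-02 6.75688328e-02] [0.0008 0.001  0.1406 0.0006 0.0004 0.0012]
```

apply_moves(motion=[[0.001,0.001,0.03,0,0,0],[0.001,0.001,0.06,0,0,0],[0.001,0.001,0.08,0,0,0],[0.001,0.001,0.1,0,0,0],[0.001,0.001,0.12,0,0,0],[0.001,0.001,0.14,0,0,0],[0.001,0.001,0.14,0,0,0],[0.001,0.001,0.14,0,0,0]])

```text
time: 15.65
tool_pos: [0.6488, -0.0811, -0.0004]
eef_rot: [180.0, 0.1, -0.0]
contact_force: [-0.2, -1.1, 0.5]
opening: 0.0658
gripper_force: 0.0
```

apply_moves(motion=[[0,0,0,0,0,0],[0,0,0,0,0,0],[0,0,0,0,0,0],[0,0,0,0,0,0],[0,0,0,0,0,0]], gripper=0.15, newtons=15)

```text
time: 16.27
tool_pos: [0.649, -0.0811, 0.0003]
eef_rot: [180.0, 0.0, -0.0]
contact_force: [-0.6, 0.2, 4.6]
opening: 0.0476
gripper_force: 15.0
```

apply_moves(motion=[[0,0,-0.01,0,0,0],[0,0,-0.03,0,0,0],[0,0,-0.06,0,0,0],[0,0,-0.095,0,0,0],[0,0,-0.12,0,0,0],[0,0,-0.12,0,0,0],[0,0,-0.12,0,0,0]])

```text
time: 17.15
tool_pos: [0.6477, -0.0807, 0.1186]
eef_rot: [180.0, 0.2, -0.0]
contact_force: [0.2, -0.4, -0.3]
opening: 0.048
gripper_force: 15.0
```

```bash
python3 - <<'E'
from h import *
s=read_state();print(s["tool_pos"],s["opening"],s["contact_force"],shift([.435,.0696,.12],[180,0,0]))
E
```

```text
[ 0.64774878 -0.0806906   0.11862137] 0.048020549506434584 [ 0.19167093 -0.4108634  -0.26918514] [-2.128e-01 -1.502e-01 -7.000e-04  1.000e-04  3.300e-03 -4.000e-04]
```

apply_moves(motion=[[-0.02,-0.014,0,0,0,0],[-0.055,-0.039,0,0,0,0],[-0.095,-0.067,0,0,0,0],[-0.135,-0.096,0,0,0,0],[-0.175,-0.124,0,0,0,0],[-0.205,-0.145,0,0,0,0],[-0.213,-0.15,0,0,0,0],[-0.213,-0.15,0,0,0,0]])

```text
time: 18.15
tool_pos: [0.4353, 0.0692, 0.1191]
eef_rot: [180.0, 0.2, 0.0]
contact_force: [-0.3, 0.3, -0.1]
opening: 0.0478
gripper_force: 15.0
```

```bash
python3 - <<'E'
from h import *
s=read_state();print(s["tool_pos"],s["eef_rot"],shift([.435,.0696,.0073],[180,0,0]))
E
```

```text
[0.43525111 0.06915424 0.11907567] [1.79956411e+02 1.51321741e-01 1.54974028e-02] [ 0.     -0.0005  0.1118  0.0008  0.0026  0.0003]
```

apply_moves(motion=[[0,0,0.025,0,0.002,0],[0,0,0.055,0,0.002,0],[0,0,0.08,0,0.002,0],[0,0,0.097,0,0.002,0],[0,0,0.104,0,0.002,0],[0,0,0.109,0,0.002,0],[0,0,0.109,0,0.002,0],[0,0,0.109,0,0.002,0]])

```text
time: 19.15
tool_pos: [0.4361, 0.0691, 0.0113]
eef_rot: [180.0, -0.1, -0.0]
contact_force: [-0.6, -0.3, -0.4]
opening: 0.0475
gripper_force: 15.0
```

apply_moves(motion=[[0,0,0.001,0,0,0],[0,0,0.001,0,0,0]])

```text
time: 19.4
tool_pos: [0.4355, 0.0692, 0.01]
eef_rot: [180.0, -0.0, -0.0]
contact_force: [0.1, 0.2, -0.8]
opening: 0.0476
gripper_force: 15.0
```

apply_moves(motion=[[0,0,0.001,0,0,0],[0,0,0.001,0,0,0]])

```text
time: 19.65
tool_pos: [0.4353, 0.0692, 0.0086]
eef_rot: [180.0, 0.0, -0.0]
contact_force: [0.2, -0.0, -0.7]
opening: 0.0482
gripper_force: 15.0
```

apply_moves(motion=[[0,0,0.001,0,0,0],[0,0,0.001,0,0,0]])

```text
time: 19.9
tool_pos: [0.4352, 0.0692, 0.0076]
eef_rot: [180.0, 0.0, -0.0]
contact_force: [0.2, 0.3, -0.8]
opening: 0.0477
gripper_force: 15.0
```

apply_moves(motion=[[0,0,0.001,0,0,0],[0,0,0.001,0,0,0],[0,0,0.001,0,0,0]])

```text
time: 20.27
tool_pos: [0.4353, 0.0691, 0.0067]
eef_rot: [180.0, 0.0, -0.0]
contact_force: [0.9, 0.4, -0.9]
opening: 0.0478
gripper_force: 15.0
```

apply_moves(motion=[[0,0,0.001,0,0,0],[0,0,0.001,0,0,0],[0,0,0.001,0,0,0]])

```text
time: 20.65
tool_pos: [0.4356, 0.0691, 0.0062]
eef_rot: [180.0, -0.0, -0.0]
contact_force: [-2.7, 0.4, 4.9]
opening: 0.0478
gripper_force: 15.0
```

apply_moves(motion=[[0,0,-0.001,0,0,0],[0,0,-0.001,0,0,0],[0,0,-0.001,0,0,0],[0,0,-0.01,0,0,0],[0,0,-0.04,0,0,0],[0,0,-0.08,0,0,0],[0,0,-0.12,0,0,0],[0,0,-0.15,0,0,0]], gripper=-0.4)

```text
time: 21.65
tool_pos: [0.4362, 0.0692, 0.1583]
eef_rot: [180.0, -0.2, -0.0]
contact_force: [-0.1, 0.2, -0.6]
opening: 0.0657
gripper_force: 0.0
```

```bash
python3 - <<'E'
from h import *
import pickle
c,im=pickle.load(open("w1.pkl","rb"));k=.8
print("tamper base w1",hit(c,757*k,48*k,.034))
s=read_state();print(s["tool_pos"],s["opening"],shift([.535,-.264,.19],[180,0,0]))
E
```

```text
tamper base w1 [ 0.5802283  -0.26713083]
[0.436159   0.06919131 0.15828765] 0.06570527882162115 [ 0.0991  0.3332 -0.0312  0.0006 -0.0031 -0.0004]
```

apply_moves(motion=[[0.015,0.03,0,0,0,0],[0.04,0.085,0,0,0,0],[0.065,0.142,0,0,0,0],[0.09,0.198,0,0,0,0],[0.115,0.255,0,0,0,0],[0.132,0.305,0,0,0,0],[0.142,0.334,0,0,0,0],[0.142,0.334,0,0,0,0]])

```text
time: 22.65
tool_pos: [0.5773, -0.267, 0.1559]
eef_rot: [180.0, -0.0, -0.2]
contact_force: [0.2, -0.5, -0.1]
opening: 0.0658
gripper_force: 0.0
```

apply_moves(motion=[[0,0,0,0,0,0],[0,0,0,0,0,0]])

```text
time: 22.9
tool_pos: [0.577, -0.2633, 0.1561]
eef_rot: [180.0, 0.0, 0.1]
contact_force: [0.9, 0.7, 0.3]
opening: 0.0659
gripper_force: 0.0
```

```bash
python3 - <<'E'
from h import *
s=read_state();print(s["tool_pos"],s["opening"],shift([.578,-.265,.036],[180,0,0]))
c=get_calibration("wrist"); im=capture("wrist"); cv2.imwrite("pics/w6.png",im[:,:,::-1]); np.savez("w6.npz",im=im,**c)
E
```

```text
[ 0.57698879 -0.2632914   0.15608416] 0.0658596140124203 [1.000e-03 1.700e-03 1.201e-01 0.000e+00 1.000e-04 1.100e-03]
```

View pics/w6.png

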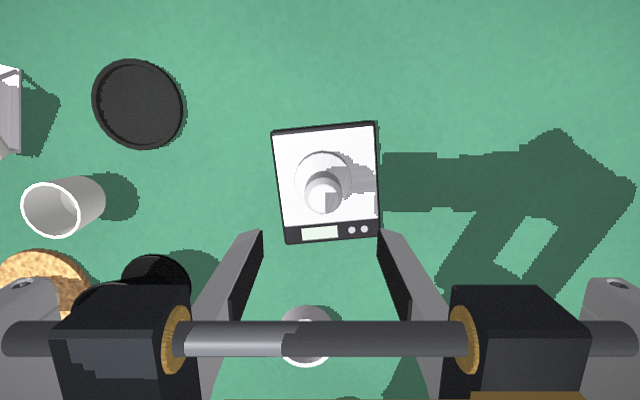

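Tamper handle top at about (323,195), base centre at (322,177), scale platform corners at (273,133), (375,126), (379,220) and (285,228), and the empty rest centred at (139,104).

```bash
python3 - <<'E'
from h import *
np.set_printoptions(precision=4,suppress=True)
c=dict(np.load("w6.npz"));del c["im"]
print("top",hit(c,323,195,.098),"base",hit(c,323,177,.037),"rest",hit(c,139,104,.009))
s=np.array([hit(c,*p,.018) for p in((273,133),(375,126),(379,220),(285,228))]);print(s.mean(0),[np.linalg.norm(s[i]-s[i-1]) for i in range(4)])
E
```

```text
top [ 0.5804 -0.2654] base [ 0.5822 -0.266 ] rest [ 0.6525 -0.0771]
[ 0.5762 -0.2716] [np.float64(0.1043363655234801), np.float64(0.1044269796223148), np.float64(0.10195144304433298), np.float64(0.10417067274974044)]
```

apply_moves(motion=[[0.001,0.001,0.03,0,0,0],[0.002,0.002,0.06,0,0,0],[0.002,0.002,0.085,0,0,0],[0.002,0.002,0.105,0,0,0],[0.002,0.002,0.118,0,0,0],[0.002,0.002,0.118,0,0,0],[0.002,0.002,0.118,0,0,0]])

```text
time: 23.82
tool_pos: [0.5801, -0.2673, 0.0389]
eef_rot: [179.9, -0.1, -0.0]
contact_force: [0.4, -0.5, 0.5]
opening: 0.0658
gripper_force: 0.0
```

apply_moves(motion=[[0,0,0,0,0,0],[0,0,0,0,0,0],[0,0,0,0,0,0],[0,0,0,0,0,0],[0,0,0,0,0,0],[0,0,0,0,0,0]], gripper=0.5, newtons=30)

```text
time: 24.58
tool_pos: [0.5793, -0.2666, 0.038]
eef_rot: [-180.0, -0.0, -0.0]
contact_force: [-0.6, 2.1, 2.7]
opening: 0.0322
gripper_force: 30.0
```

apply_moves(motion=[[0,0,-0.01,0,0,0],[0,0,-0.03,0,0,0],[0,0,-0.06,0,0,0],[0.01,-0.025,-0.085,0,0,0],[0.03,-0.075,-0.09,0,0,0],[0.05,-0.13,-0.09,0,0,0],[0.067,-0.175,-0.09,0,0,0],[0.072,-0.191,-0.09,0,0,0]])

```text
time: 25.58
tool_pos: [0.6522, -0.0731, 0.1288]
eef_rot: [180.0, -0.1, 0.2]
contact_force: [0.0, -1.6, -3.9]
opening: 0.0325
gripper_force: 30.0
```

apply_moves(motion=[[0,0,0,0,0,0],[0,0,0,0,0,0],[0,0,0,0,0,0]])

```text
time: 25.95
tool_pos: [0.6509, -0.0777, 0.1278]
eef_rot: [179.9, 0.0, -0.2]
contact_force: [1.3, -0.3, -4.1]
opening: 0.0328
gripper_force: 30.0
```

```bash
python3 - <<'E'
from h import *
s=read_state();print(s["tool_pos"],s["opening"],s["eef_rot"],shift([.651,-.0755,.025],[180,0,0]))
E
```

```text
[ 0.65088846 -0.07770032  0.12781367] 0.032771933084456376 [ 1.79947430e+02  1.04679561e-02 -1.50501294e-01] [ 1.000e-04 -2.300e-03  1.028e-01  9.000e-04  2.000e-04 -2.600e-03]
```

apply_moves(motion=[[0,0,0.02,0,0,0],[0,0,0.045,0,0,0],[0,0,0.07,0,0,0],[0,0,0.088,0,0,0],[0,0,0.097,0,0,0],[0,0,0.1,0,0,0],[0,0,0.1,0,0,0]])

```text
time: 26.82
tool_pos: [0.652, -0.0761, 0.0284]
eef_rot: [180.0, -0.1, -0.0]
contact_force: [-0.7, -0.2, -4.2]
opening: 0.0325
gripper_force: 30.0
```

apply_moves(motion=[[0,0,0.0015,0,0,0],[0,0,0.0015,0,0,0],[0,0,0.0015,0,0,0]])

```text
time: 27.2
tool_pos: [0.6515, -0.0759, 0.0266]
eef_rot: [180.0, -0.0, -0.0]
contact_force: [-0.0, 0.3, -3.9]
opening: 0.0324
gripper_force: 30.0
```

apply_moves(motion=[[0,0,0.001,0,0,0],[0,0,0.0015,0,0,0],[0,0,0.0015,0,0,0]])

```text
time: 27.58
tool_pos: [0.6512, -0.0759, 0.0246]
eef_rot: [180.0, 0.0, -0.0]
contact_force: [-1.3, -0.0, -3.8]
opening: 0.0327
gripper_force: 30.0
```

apply_moves(motion=[[0,0,0.001,0,0,0],[0,0,0.001,0,0,0],[0,0,0.001,0,0,0]])

```text
time: 27.95
tool_pos: [0.6515, -0.0759, 0.0241]
eef_rot: [180.0, -0.0, -0.0]
contact_force: [-0.3, 1.1, -1.2]
opening: 0.0323
gripper_force: 30.0
```

apply_moves(motion=[[0,0,0.001,0,0,0],[0,0,0.001,0,0,0],[0,0,0.001,0,0,0]])

```text
time: 28.32
tool_pos: [0.6517, -0.0759, 0.024]
eef_rot: [180.0, -0.1, -0.0]
contact_force: [-3.0, 0.8, 5.6]
opening: 0.0319
gripper_force: 30.0
```

apply_moves(motion=[[0,0,-0.001,0,0,0],[0,0,-0.001,0,0,0],[0,0,-0.001,0,0,0],[0,0,-0.001,0,0,0],[0,0,-0.02,0,0,0],[0,0,-0.06,0,0,0],[0,0,-0.1,0,0,0],[-0.01,-0.03,-0.13,0,0,0]], gripper=-0.6)

```text
time: 29.32
tool_pos: [0.6432, -0.0477, 0.1569]
eef_rot: [179.9, -0.3, -0.2]
contact_force: [-0.6, 0.4, 0.5]
opening: 0.0752
gripper_force: 0.0
```

apply_moves(motion=[[-0.015,-0.045,0,0,0,0.07],[-0.031,-0.095,0,0,0,0.14],[-0.047,-0.145,0,0,0,0.21],[-0.063,-0.195,0,0,0,0.28],[-0.079,-0.245,0,0,0,0.35],[-0.095,-0.295,0,0,0,0.42],[-0.111,-0.345,0,0,0,0.49],[-0.122,-0.378,0,0,0,0.524]])

```text
time: 30.32
tool_pos: [0.519, 0.3347, 0.1545]
eef_rot: [-179.9, -0.1, -30.0]
contact_force: [-0.1, -0.2, -0.4]
opening: 0.0754
gripper_force: 0.0
```

apply_moves(motion=[[0,0,0,0,0,0],[0,0,0,0,0,0],[0,0,0,0,0,0]])

```text
time: 30.7
tool_pos: [0.5202, 0.3309, 0.153]
eef_rot: [180.0, -0.0, -30.1]
contact_force: [-0.1, 0.7, 0.2]
opening: 0.0753
gripper_force: 0.0
```

```bash
python3 - <<'E'
from h import *
s=read_state();print(s["tool_pos"],s["opening"],s["eef_rot"],s["qpos"],shift([.516,.3370,.08],[180,0,-30]))
E
```

```text
[0.52020742 0.33089757 0.15300032] 0.07525392050628818 [ 1.79988782e+02 -4.75165591e-02 -3.01401955e+01] [ 2.44503040e+01  1.78563944e+01  8.36230942e+01 -4.61535820e-02
  7.85021261e+01  1.44599697e+02] [-0.0068 -0.0032  0.073   0.0002 -0.0008 -0.0024]
```

apply_moves(motion=[[-0.003,-0.002,0.02,0,0,0],[-0.007,-0.003,0.045,0,0,0],[-0.007,-0.003,0.073,0,0,0],[-0.007,-0.003,0.073,0,0,0],[-0.007,-0.003,0.073,0,0,0]])

```text
time: 31.32
tool_pos: [0.5152, 0.338, 0.0797]
eef_rot: [180.0, -0.0, -30.1]
contact_force: [0.0, -0.2, 0.4]
opening: 0.0751
gripper_force: 0.0
```

```bash
python3 - <<'E'
from h import *
s=read_state();print(s["tool_pos"],s["eef_rot"],shift([.516,.3370,.014],[180,0,-30]))
c=get_calibration("wrist"); im=capture("wrist"); cv2.imwrite("pics/w7.png",im[:,:,::-1]); np.savez("w7.npz",im=im,**c)
E
```

```text
[0.51524786 0.33802756 0.07966199] [ 1.79985761e+02 -1.95953964e-02 -3.00759849e+01] [ 0.0011  0.0005  0.0657  0.0002 -0.0003 -0.0013]
```

View pics/w7.png

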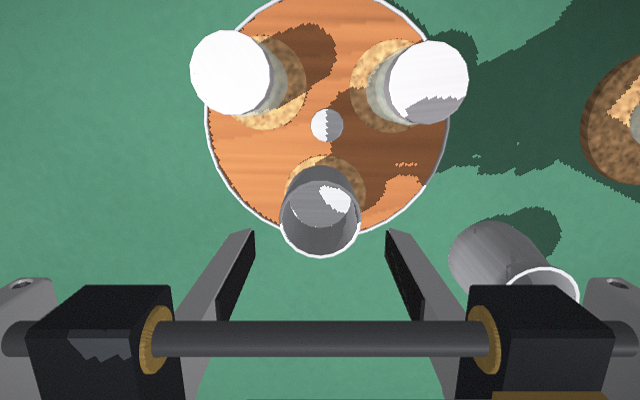

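The cup rim is centred near (320,218), the button at (327,125), and the jar lids at (230,73) and (429,83). The pitcher is clear.

```bash
python3 - <<'E'
from h import *
np.set_printoptions(precision=4,suppress=True)
c=dict(np.load("w7.npz"));c.pop("im")
b,A,B=hit(c,327,125,.026),hit(c,230,73,.1),hit(c,429,82,.1)
cup=hit(c,320,257.5,.076);l=hit(c,279.5,218,.076);r=hit(c,360.5,218,.076)
print(b,A,B,"cup bottom edge",cup,l,r,(l+r)/2,np.linalg.norm(l-r))
print((A+B)/2, b+ (b-(A+B)/2)*2)
E
```

```text
[0.5648 0.3029] [0.6194 0.3332] [0.562  0.2433] cup bottom edge [0.4919 0.3515] [0.5309 0.3605] [0.5035 0.3133] [0.5172 0.3369] 0.054640760955438815
[0.5907 0.2883] [0.5131 0.3323]
```

apply_moves(motion=[[0.001,0.001,0.02,0,0,0],[0.001,0.001,0.045,0,0,0],[0.001,0.001,0.06,0,0,0],[0.001,0.001,0.065,0,0,0],[0.001,0.001,0.065,0,0,0],[0.001,0.001,0.065,0,0,0]])

```text
time: 32.12
tool_pos: [0.5161, 0.3373, 0.0156]
eef_rot: [-179.9, -0.1, -30.0]
contact_force: [0.7, 0.0, 0.5]
opening: 0.075
gripper_force: 0.0
```

apply_moves(motion=[[0,0,0,0,0,0],[0,0,0,0,0,0],[0,0,0,0,0,0],[0,0,0,0,0,0],[0,0,0,0,0,0]], gripper=0, newtons=15)

```text
time: 32.75
tool_pos: [0.5156, 0.3371, 0.0151]
eef_rot: [-180.0, -0.0, -30.0]
contact_force: [-0.3, -0.1, 2.9]
opening: 0.0551
gripper_force: 14.9
```

apply_moves(motion=[[0,0,-0.01,0,0,0],[0,0,-0.035,0,0,0],[0,0,-0.07,0,0,0],[0,0,-0.105,0,0,0],[0,0,-0.12,0,0,0],[0,0,-0.12,0,0,0],[0,0,-0.12,0,0,0]])

```text
time: 33.62
tool_pos: [0.514, 0.3362, 0.1326]
eef_rot: [179.8, 0.1, -30.0]
contact_force: [-0.7, -0.1, -1.3]
opening: 0.0547
gripper_force: 14.9
```

```bash
python3 - <<'E'
from h import *
s=read_state();print(s["tool_pos"],s["opening"],shift([.577,-.271,.134],[180,0,0]))
E
```

```text
[0.51395367 0.33624145 0.13262364] 0.05465502706551287 [ 3.586e-01  4.941e-01 -4.000e-04  2.700e-03  2.500e-03 -5.245e-01]
```

apply_moves(motion=[[0.015,0.02,0,0,0,0],[0.045,0.062,0,0,0,0],[0.08,0.11,0,0,0,0],[0.115,0.158,0,0,0,0],[0.15,0.206,0,0,0,0],[0.185,0.254,0,0,0,0],[0.22,0.302,0,0,0,0],[0.255,0.351,0,0,0,0]])

```text
time: 34.62
tool_pos: [0.5589, -0.0961, 0.1327]
eef_rot: [179.9, 0.2, -30.0]
contact_force: [-0.3, 0.1, -1.4]
opening: 0.0548
gripper_force: 14.9
```

```bash
python3 - <<'E'
from h import *
s=read_state();print(s["tool_pos"],s["opening"],shift([.577,-.271,.134],[180,0,0]))
E
```

```text
[ 0.55887268 -0.0960594   0.13269692] 0.05483433313699216 [ 0.1033  0.1424 -0.0015  0.      0.0034 -0.5244]
```

apply_moves(motion=[[0.03,0.041,0,0,0,-0.1],[0.06,0.083,0,0,0,-0.22],[0.085,0.118,0,0,0,-0.34],[0.1,0.138,0,0,0,-0.46],[0.103,0.143,0,0,0,-0.524],[0.103,0.143,0,0,0,-0.524],[0.103,0.143,0,0,0,-0.524],[0.103,0.143,0,0,0,-0.524]])

```text
time: 35.62
tool_pos: [0.5777, -0.2691, 0.1345]
eef_rot: [-180.0, 0.0, -0.0]
contact_force: [-0.2, -0.3, -0.6]
opening: 0.055
gripper_force: 14.9
```

```bash
python3 - <<'E'
from h import *
s=read_state();print(s["tool_pos"],s["eef_rot"],s["opening"],shift([.577,-.271,.0131],[180,0,0]))
c=get_calibration("top");im=capture("top");cv2.imwrite("pics/top5.png",im[:,:,::-1])
E
```

```text
[ 0.57766389 -0.26912382  0.13445379] [-1.79996642e+02  3.47609626e-02 -7.05587174e-05] 0.054980237530015186 [-6.000e-04  1.900e-03  1.214e-01 -1.000e-04  6.000e-04 -0.000e+00]
```

apply_moves(motion=[[-0.001,0.001,0.03,0,0,0],[-0.001,0.002,0.06,0,0,0],[-0.001,0.002,0.09,0,0,0],[-0.001,0.002,0.11,0,0,0],[-0.001,0.002,0.118,0,0,0],[-0.001,0.002,0.118,0,0,0],[-0.001,0.002,0.118,0,0,0]])

```text
time: 36.55
tool_pos: [0.578, -0.2727, 0.0183]
eef_rot: [179.9, -0.1, -0.0]
contact_force: [-0.3, -0.9, -1.3]
opening: 0.0549
gripper_force: 14.9
```

apply_moves(motion=[[0,0,0.0015,0,0,0],[0,0,0.0015,0,0,0],[0,0,0.0015,0,0,0]])

```text
time: 36.92
tool_pos: [0.577, -0.2721, 0.0156]
eef_rot: [180.0, -0.0, -0.0]
contact_force: [-0.3, -0.1, -0.7]
opening: 0.0544
gripper_force: 14.9
```

apply_moves(motion=[[0,0,0.001,0,0,0],[0,0,0.0015,0,0,0],[0,0,0.0015,0,0,0]])

```text
time: 37.3
tool_pos: [0.5767, -0.2719, 0.0137]
eef_rot: [180.0, 0.0, -0.0]
contact_force: [1.0, 0.6, -1.6]
opening: 0.0547
gripper_force: 14.9
```

apply_moves(motion=[[0,0,0.001,0,0,0],[0,0,0.001,0,0,0],[0,0,0.001,0,0,0]])

```text
time: 37.67
tool_pos: [0.5769, -0.2721, 0.0131]
eef_rot: [180.0, -0.0, -0.0]
contact_force: [-0.2, 1.4, 0.2]
opening: 0.055
gripper_force: 14.9
```

apply_moves(motion=[[0,0,0.001,0,0,0],[0,0,0.001,0,0,0],[0,0,0.001,0,0,0]])

```text
time: 38.05
tool_pos: [0.577, -0.2721, 0.0131]
eef_rot: [180.0, -0.0, -0.0]
contact_force: [-2.5, 1.6, 5.6]
opening: 0.0547
gripper_force: 15.0
```

```bash
python3 - <<'E'
from h import *
np.set_printoptions(precision=4,suppress=True)
# vacant cork disc in the top view: cork pixels near its predicted place
c=get_calibration("top");im=cv2.imread("pics/top5.png");print(proj(c,[.516,.3345,.02]))
s=cv2.resize(im[190:240,150:240],None,fx=6,fy=6,interpolation=cv2.INTER_CUBIC);cv2.imwrite("pics/t5.png",np.vstack([s,cv2.resize(im[150:210,330:420],None,fx=5,fy=5,interpolation=cv2.INTER_CUBIC)[:,:540] if 0 else cv2.copyMakeBorder(cv2.resize(im[140:190,340:430],None,fx=6,fy=6,interpolation=cv2.INTER_CUBIC),0,0,0,0,cv2.BORDER_CONSTANT)]))
E
```

```text
[180.9371 217.8686]
```

View pics/t5.png

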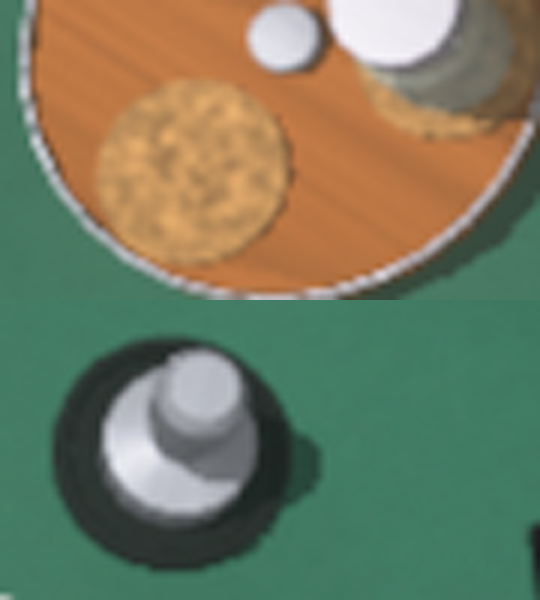

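The vacant cork disc is centred at (194,171), and the tamper sits inside the rest's floor. Release the cup and return for the jar.

apply_moves(motion=[[0,0,-0.001,0,0,0],[0,0,-0.001,0,0,0],[0,0,-0.001,0,0,0],[0,0,-0.001,0,0,0],[0,0,-0.02,0,0,0],[0,0,-0.06,0,0,0],[0,0,-0.1,0,0,0],[0,0,-0.14,0,0,0]], gripper=-0.6)

```text
time: 39.05
tool_pos: [0.5772, -0.2722, 0.1548]
eef_rot: [179.9, -0.1, -0.0]
contact_force: [0.5, 0.1, -0.1]
opening: 0.0752
gripper_force: 0.0
```

apply_moves(motion=[[-0.01,-0.03,0,0,0,0],[-0.033,-0.08,0,0,0,0],[-0.056,-0.135,0,0,0,0],[-0.08,-0.19,0,0,0,0],[-0.103,-0.245,0,0,0,0],[-0.125,-0.3,0,0,0,0],[-0.141,-0.341,0,0,0,0],[-0.141,-0.341,0,0,0,0]])

```text
time: 40.05
tool_pos: [0.4353, 0.0713, 0.1531]
eef_rot: [180.0, -0.1, 0.3]
contact_force: [-0.5, -1.1, -0.4]
opening: 0.0753
gripper_force: 0.0
```

apply_moves(motion=[[0,0,0,0,0,0],[0,0,0,0,0,0],[0,0,0,0,0,0]])

```text
time: 40.42
tool_pos: [0.4364, 0.0681, 0.1518]
eef_rot: [180.0, -0.0, -0.1]
contact_force: [0.4, -1.1, -0.2]
opening: 0.0751
gripper_force: 0.0
```

```bash
python3 - <<'E'
from h import *
np.set_printoptions(precision=4,suppress=True)
c=get_calibration("top"); print("disc",hit(c,181.9,218.2,.02))
s=read_state();print(s["tool_pos"],s["eef_rot"],s["opening"],shift([.4352,.0691,.008],[180,0,0]))
capture("wrist") is not None
im=capture("wrist");cw=get_calibration("wrist")
p=proj(cw,[.4352,.0691,.09]);print(p)
E
```

```text
disc [0.5153 0.3324]
[0.4364 0.0681 0.1518] [179.9697  -0.0084  -0.1331] 0.07514336741083791 [-0.0013 -0.001   0.1438  0.0005 -0.0001 -0.0023]
[319.4976 198.897 ]
```

apply_moves(motion=[[-0.001,0,0.03,0,0,0],[-0.001,0,0.06,0,0,0],[-0.001,0,0.085,0,0,0],[-0.001,0,0.11,0,0,0],[-0.001,0,0.13,0,0,0],[-0.001,0,0.143,0,0,0],[-0.001,0,0.143,0,0,0],[-0.001,0,0.143,0,0,0]])

```text
time: 41.52
tool_pos: [0.4358, 0.0689, 0.0094]
eef_rot: [180.0, -0.1, -0.0]
contact_force: [0.7, -0.7, -0.2]
opening: 0.0751
gripper_force: 0.0
```

apply_moves(motion=[[0,0,0,0,0,0],[0,0,0,0,0,0],[0,0,0,0,0,0],[0,0,0,0,0,0],[0,0,0,0,0,0],[0,0,0,0,0,0]], gripper=0.15, newtons=15)

```text
time: 42.28
tool_pos: [0.4352, 0.0691, 0.009]
eef_rot: [180.0, -0.0, -0.0]
contact_force: [-1.1, 0.3, 3.0]
opening: 0.0476
gripper_force: 15.0
```

apply_moves(motion=[[0,0,-0.01,0,0,0],[0,0,-0.035,0,0,0],[0,0,-0.07,0,0,0],[0,0,-0.105,0,0,0],[0,0,-0.125,0,0,0],[0,0,-0.13,0,0,0],[0,0,-0.13,0,0,0]])

```text
time: 43.15
tool_pos: [0.4346, 0.0691, 0.1384]
eef_rot: [180.0, 0.0, -0.0]
contact_force: [-0.8, 0.2, -1.1]
opening: 0.0479
gripper_force: 15.0
```

apply_moves(motion=[[0.008,-0.025,0,0,0,0.05],[0.02,-0.065,0,0,0,0.12],[0.034,-0.11,0,0,0,0.2],[0.048,-0.155,0,0,0,0.29],[0.061,-0.2,0,0,0,0.37],[0.073,-0.24,0,0,0,0.45],[0.08,-0.263,0,0,0,0.524],[0.08,-0.263,0,0,0,0.524]])

```text
time: 44.15
tool_pos: [0.5139, 0.3328, 0.1363]
eef_rot: [179.8, 0.1, -29.9]
contact_force: [0.3, -1.7, -1.7]
opening: 0.0478
gripper_force: 15.0
```

apply_moves(motion=[[0,0,0,0,0,0],[0,0,0,0,0,0],[0,0,0,0,0,0],[0,0,0,0,0,0]])

```text
time: 44.65
tool_pos: [0.5152, 0.3316, 0.1389]
eef_rot: [180.0, -0.0, -30.1]
contact_force: [0.2, 0.7, -1.6]
opening: 0.0478
gripper_force: 15.0
```

```bash
python3 - <<'E'
from h import *
s=read_state();print(s["tool_pos"],s["eef_rot"],s["opening"],shift([.5157,.3328,.024],[180,0,-30]))
E
```

```text
[0.51516193 0.33160023 0.13885264] [ 1.79994287e+02 -2.79285755e-02 -3.00759681e+01] 0.04775241318435797 [-2.000e-04 -1.300e-03  1.149e-01  1.000e-04 -5.000e-04 -1.300e-03]
```

apply_moves(motion=[[0,-0.001,0.025,0,0,0],[0,-0.001,0.055,0,0,0],[0,-0.001,0.08,0,0,0],[0,-0.001,0.1,0,0,0],[0,-0.001,0.11,0,0,0],[0,-0.001,0.115,0,0,0],[0,-0.001,0.115,0,0,0],[0,-0.001,0.115,0,0,0]])

```text
time: 45.65
tool_pos: [0.5164, 0.3333, 0.0246]
eef_rot: [-179.9, -0.1, -30.0]
contact_force: [0.6, -0.1, -0.7]
opening: 0.0477
gripper_force: 15.0
```

apply_moves(motion=[[0,0,0.0015,0,0,0],[0,0,0.002,0,0,0],[0,0,0.002,0,0,0]])

```text
time: 46.02
tool_pos: [0.5156, 0.3329, 0.0216]
eef_rot: [180.0, -0.0, -30.0]
contact_force: [-1.2, -0.1, -0.8]
opening: 0.0477
gripper_force: 15.0
```

apply_moves(motion=[[0,0,0.001,0,0,0],[0,0,0.001,0,0,0],[0,0,0.001,0,0,0]])

```text
time: 46.4
tool_pos: [0.5155, 0.3328, 0.0205]
eef_rot: [180.0, -0.0, -30.0]
contact_force: [0.4, 0.7, -1.4]
opening: 0.0479
gripper_force: 15.0
```

```bash
python3 - <<'E'
from h import *
s=read_state();print(s["tool_pos"],s["eef_rot"],s["contact_force"])
E
```

```text
[0.51552318 0.33283165 0.02052904] [ 1.79972913e+02 -1.11607853e-02 -3.00462092e+01] [ 0.41845948  0.74240845 -1.35612381]
```

Gently by half millimetres.

apply_moves(motion=[[0,0,0.0005,0,0,0],[0,0,0.0008,0,0,0],[0,0,0.0008,0,0,0]])

```text
time: 46.78
tool_pos: [0.5155, 0.3329, 0.0197]
eef_rot: [180.0, -0.0, -30.0]
contact_force: [0.5, 0.5, -1.3]
opening: 0.0478
gripper_force: 15.0
```

apply_moves(motion=[[0,0,0.0005,0,0,0],[0,0,0.0005,0,0,0],[0,0,0.0005,0,0,0]])

```text
time: 47.15
tool_pos: [0.5156, 0.3329, 0.0193]
eef_rot: [180.0, -0.0, -30.0]
contact_force: [-0.1, -0.2, -1.1]
opening: 0.0477
gripper_force: 15.0
```

apply_moves(motion=[[0,0,0.0005,0,0,0],[0,0,0.0005,0,0,0],[0,0,0.0005,0,0,0]])

```text
time: 47.52
tool_pos: [0.5156, 0.3329, 0.0191]
eef_rot: [180.0, -0.0, -30.0]
contact_force: [0.1, 0.0, 1.6]
opening: 0.0478
gripper_force: 15.0
```

apply_moves(motion=[[0,0,0,0,0,0],[0,0,0,0,0,0],[0,0,0,0,0,0],[0,0,-0.01,0,0,0],[0,0,-0.04,0,0,0],[0,0,-0.08,0,0,0],[0,0,-0.12,0,0,0],[0,0,-0.16,0,0,0]], gripper=-0.4)

```text
time: 48.52
tool_pos: [0.5156, 0.333, 0.181]
eef_rot: [-180.0, -0.1, -30.0]
contact_force: [1.0, -0.3, 0.1]
opening: 0.0657
gripper_force: 0.0
```

apply_moves(motion=[[0.02,0.03,-0.01,0,0,0],[0.04,0.08,-0.02,0,0,0],[0.06,0.13,-0.02,0,0,0],[0.08,0.18,-0.02,0,0,0],[0.1,0.23,-0.02,0,0,0],[0.11,0.28,-0.02,0,0,0],[0.11,0.28,-0.02,0,0,0],[0.11,0.28,-0.02,0,0,0]])

```text
time: 49.52
tool_pos: [0.471, 0.0359, 0.1996]
eef_rot: [-179.9, -0.1, -30.1]
contact_force: [-0.8, -0.0, 0.3]
opening: 0.0657
gripper_force: 0.0
```

```bash
python3 - <<'E'
from h import *
s=read_state();print(s["tool_pos"],s["opening"],s["contact_force"],s["time"])
c=get_calibration("top");im=capture("top");cv2.imwrite("pics/topF.png",im[:,:,::-1])
def blob(g,p,r,lo,hi=256):
    u,v=np.round(proj(c,p)).astype(int);w=g[v-r:v+r+1,u-r:u+r+1]
    n,l,st,ce=cv2.connectedComponentsWithStats(((w>=lo)&(w<hi)).astype(np.uint8))
    k=max(range(1,n),key=lambda i:st[i,4]) if n>1 else None
    return None if k is None else (ce[k]+[u-r,v-r],st[k,4],hit(c,*(ce[k]+[u-r,v-r]),p[2]))
g=im.min(2)
print("jar lid",blob(g,[.5153,.3325,.1],14,150))
print("lid A ref",blob(g,[.619,.333,.1],14,150)," B",blob(g,[.5618,.2425,.1],14,150))
print("timer",blob(g,[.637,.0767,.045],16,120))
print("expected timer px",proj(c,np.array([.6117,.083,.016])+R.from_euler("xyz",[0,-35,-13.4],degrees=True).apply([.038,0,.016])))
E
```

```text
[0.47101051 0.03586446 0.19961952] 0.06568723757773086 [-0.81021347 -0.00252401  0.31923061] 49.525
jar lid (array([167.19035533, 212.11928934]), np.int32(394), array([0.5148471 , 0.33381804]))
lid A ref (array([172.62215909, 161.27556818]), np.int32(352), array([0.61875678, 0.33327211]))  B (array([214.97506925, 190.05540166]), np.int32(361), array([0.56158993, 0.24415938]))
timer (array([302., 164.]), np.int32(1089), array([0.63692661, 0.07561015]))
expected timer px [300.77292521 164.89750525]
```

```bash
python3 -c "
from bench import hand_in; print(hand_in())"
```

```text
the job is handed in; nothing more can be done
None
```

I handed the job in at about 50 s: the timer is on its stand against the ledge, the tamper in its rest, the cup on the scale and the jar on its cork disc, with the dripper left alone. I checked the timer, tamper and jar in camera images after release, but judged the cup's spot only from where the gripper let go.

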